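Close the hardware tin with its double lid and take the outer lid off again

ROBOT

A 6-joint arm with a two-finger parallel gripper is mounted at the origin on the work surface. World frame = base frame: x ahead of the robot, y to its left, z up, the work surface at z = 0. Lengths are in mm, angles in rad, forces in N, time in s.
With the tool pointing down it reaches from about 350 to 975 mm from the base axis. Payload 7.1 kg.
Tool frame: the origin (TCP) lies between the finger pads; the fingertips stand 17 mm ahead of it and the grasp point (between the pads) lies 2 mm behind it; z points along the fingers, y is the line along which they close (so a half turn about z gives the same grasp; the last joint's range is limited). The gripper opens to 88 mm and grips with 3 to 60 N. Pads are 20 mm wide; open, the fingers measure 115 mm over their backs; the gripper's body (75 mm by 178 mm) begins 61 mm behind the grasp point.
Start: joints at [1.166, 0.423, 1.63, -0, 1.089, -0.019], TCP at [235.155, 579.057, 239.675] pointing down, gripper open.
Joint ranges: [-3, 3], [-0.9, 2.11], [0.09, 2.58], [-1.31, 4.45], [0.11, 2.69], [-2.54, 2.54]. Speed limits (rad/s): [2.39, 2.39, 3.01, 3.14, 3.14, 3.14].

INTERFACE

Orientations are given as a rotation vector (axis times angle).
In Python, from workcell import ctrl, sensors, get_image gives the robot as it stands (ctrl), with the cameras as plain functions and the readings (sensors).
- The arm moves only by the shell command python3 jog.py [OPENING], which reads ROWS from standard input. ROWS is a JSON list of rows, 1 to 5 of them, each of 6 numbers: dx, dy, dz in normalised numbers (1 is 250 mm), then a rotation vector rx, ry, rz in a scale on which 1.0 is pi/2 rad; each row shifts and turns the commanded pose from where the row before left it, along the tool's axes as they then stand; what a row does not reach is not made up. A row lasts 1/12 s, in which the tool goes at most 41.7 mm and 0.125 rad, less where a joint would pass 70% of its speed; a pose out of reach is approached as far as the arm can. OPENING is the finger opening in mm, set as the command begins (- or left out keeps the last). The fingers move at their own pace and stop on an object; the grip force is fixed at half the most. Time passes only in rows, so rows that do not move let the fingers close. It prints the time, the measured TCP pose, the force, the opening and the grip force at its end. A shift or turn number past 1, either way, is cut back to 1. Input that does not fit is refused with a message, and nothing moves.
- sensors.get_obs(): the state, without advancing time (a new reading comes with each control period).
- get_image(name): name is "scene" or "top" or "wrist"; returns a dict with "img" (420x560x3 uint8, red, green, blue), "fx", "fy", "cx", "cy" (pixels), "R" (3x3) and "t" (3): a world point X has camera coordinates R X + t. Camera axes: x right, y down, z forward; pixel columns grow to the right and rows downward; lengths in mm; the calibration is good to about 2 mm. A picture is of the moment at which its call begins. There is no depth.
- ctrl.close_job(): hands the job in; it is judged then, once.
The state is a dict: "t": time; "qpos": joint angles; "qvel": joint speeds; "joint_torque": joint torques, N m; "ee_pos": TCP position; "orientation": TCP orientation; "ft_force": force on the tool from outside, world axes, zero at the start; "moment": the same for the moment, N m; "width": finger opening in mm; "grasp_force": force on a finger pad.
Only numpy, scipy, OpenCV 4.12 (cv2) and the standard library are available. Lean on these libraries where they do the work, as an engineer would, in place of code of your own. Each camera call takes 0.05 s, during which the arm holds its last target. There are 200 camera calls.

TASK

Take the spanner off the open tin and lay it flat in the wooden tray. Then pick up the two nested lids together by the inner lid's wooden knob, lower them gently onto the tin until the inner lid is fully home, let go of the knob, take the outer lid alone by its collar and lift it straight up so that the inner lid stays undisturbed on the tin. Finish while still holding the outer lid level above the tin, its lower edge a few centimetres higher than the top of the knob; leave the tin where it stands and the other things on the table alone.

Things in the scene. Friction and masses are not known exactly. Their poses are not given: they have to be found in the camera images.
- tin: Round open steel tin, loose, about 0.8 kg, outer diameter 100 mm, mouth diameter 92 mm, 70 mm high (rim 70 mm above its origin), a few drum rods on its floor. Origin: centre of its underside; z up. It takes the inner lid's plug. It may stand at the left, middle or right of the work area; so may the tray and the lids.
- spanner: Flat dark steel double-ended spanner, 162 mm long, 8 mm thick, about 0.13 kg, lying across the tin's mouth on its rim at the start. Straight shank 16 mm wide for 49 mm either side of the middle, forked heads 30 mm wide at both ends. Origin: underside, at the middle (its centre of mass); x along its length, z up.
- tray: Shallow open wooden tray, fixed, 200 x 110 mm outside, 22 mm high, walls and floor 4 mm. Origin: centre of its underside; x along its 200 mm length, z up.
- inner_lid: Inner lid, ~0.2 kg: steel plug 14 mm deep, 86 mm wide (72 mm at its foot); flange 106 mm wide, 4 mm thick; upright wooden knob, 26 mm cylinder, top 84 mm above origin. Origin: centre of plug's underside, z up. Starts on the table on its plug, outer lid nested over it; lifting the knob lifts both. Home: flange on the tin's rim, origin 56 mm above the tin's.
- outer_lid: Outer lid, ~0.16 kg: flat steel cap 120 mm wide, 15 mm high (skirt 12 mm deep), with a round central collar, 44 mm outer, 36 mm inner diameter, 15 to 39 mm above origin. Origin: centre of skirt's lower edge, z up. Lies loose (4 mm play each way) on the inner lid's flange, origin 6 mm above the inner lid's; the knob sticks up through the collar, 39 mm above it.
- weight: Bystander: small steel weight, 32 mm in diameter, 44 mm high, standing. Origin: centre of its underside.
- drum_key: Bystander: flat steel T-shaped drum key, about 39 x 30 mm, 8 mm high, lying. Origin: underside.
- tape_roll: Bystander: roll of paper tape, 76 mm in diameter, 22 mm high, lying flat. Origin: centre of its underside.
- mouthpiece: Bystander: brass mouthpiece standing on its cup, 27 mm in diameter, 80 mm high. Origin: centre of its underside.
- jar: Bystander: closed glass jar, 56 mm in diameter, 75 mm high. Origin: centre of its underside.
- brush: Bystander: brush lying on the table. Origin: underside.

How it is judged (in metres and radians):
On the way, in this order (a step that is already met when the one before it is completed fails the run):
1. the spanner lies flat in the tray, let go (x of spanner in the frame of tray between -0.06 and 0.06 m and y of spanner in the frame of tray between -0.05 and 0.05 m and z of spanner in the frame of tray below 0.012 m and angle between spanner's own z axis and vertical below 0.12 rad and contact force between the fingers and spanner below 0.1 N), for 0.2 s.
2. the nested lids sit on the tin, the inner lid fully home, the knob let go (z of inner_lid in the frame of tin between 0.052 and 0.0595 m and horizontal distance between inner_lid and tin below 0.008 m and angle between inner_lid's own z axis and vertical below 0.06 rad and z of outer_lid in the frame of inner_lid between 0.002 and 0.01 m and angle between outer_lid's own z axis and vertical below 0.07 rad and contact force between the fingers and inner_lid below 0.1 N), for 0.2 s.
At the end, for the whole second after the job is handed in: Fingers hold the outer lid still, level (0.15 rad), within 50 mm of the tin's axis, lower edge 10 mm or more above the knob's top; inner lid untouched and home on the upright tin (origin 52 to 59.5 mm above the tin's, 8 mm of its axis, tilt 0.06 rad); spanner flat in the tray, released (all of step 1 and z of inner_lid in the frame of tin between 0.052 and 0.0595 m and horizontal distance between inner_lid and tin below 0.008 m and angle between inner_lid's own z axis and vertical below 0.06 rad and contact force between each of the fingers, outer_lid and inner_lid below 0.1 N and contact force between the fingers and outer_lid above 1 N and z of outer_lid in the frame of inner_lid above 0.094 m and horizontal distance between outer_lid and tin below 0.05 m and angle between outer_lid's own z axis and vertical below 0.15 rad and linear speed of outer_lid below 0.03 m/s and linear speed of inner_lid below 0.02 m/s and angle between tin's own z axis and vertical below 0.05 rad); the arm keeps its last pose, push and grip.
It fails at once if the outer lid parted from the inner lid (more than 8 mm) while the inner lid was not fully home on the tin (z of outer_lid in the frame of inner_lid above 0.014 m and not (z of inner_lid in the frame of tin between 0.052 and 0.0595 m and horizontal distance between inner_lid and tin below 0.008 m and angle between inner_lid's own z axis and vertical below 0.06 rad)).
It fails at once if the inner lid dropped (falling faster than 0.4 m/s unheld) (contact force between the fingers and inner_lid below 0.05 N and linear speed of inner_lid above 0.4 m/s).
It fails at once if the tin pushed more than 30 mm or tipped (distance of tin from where it was at the start of the episode above 0.03 m or angle between tin's own z axis and vertical above 0.2 rad).
It fails at once if a bystander moved more than 30 mm or knocked over (distance of any of weight, drum_key, tape_roll, mouthpiece, jar, brush from where it was at the start of the episode above 0.03 m or angle between any of weight, mouthpiece, jar's own z axis and vertical above 0.5 rad).
It also fails if it takes over 67 s, if anything falls off the work surface, if the arm or the gripper's body presses on something with over 40 N, if the wrist force passes 120 N, or if a joint passes its speed limit or range.

## Working session

There is one attempt and no reset: what is moved stays moved. The work goes in short steps, Python scripts to look and compute and a shell command to move; the robot and the scene stay as the last step left them, time stands still between calls to the robot, and variables do not carry over. Pictures are saved under pics/ and viewed, at most 10 in all, crops included, and the job is handed in when it is done.

```bash
ls; mkdir -p pics
python3 - <<'E'
from workcell import ctrl, sensors, get_image
import cv2
o=sensors.get_obs();print({k:o[k] for k in("t","ee_pos","orientation","width","ft_force")})
for n in("top","scene"):
    d=get_image(n);cv2.imwrite(f"pics/{n}0.png",cv2.resize(d["img"][:,:,::-1],(800,600),interpolation=cv2.INTER_CUBIC));print(n,d["fx"],d["cx"],d["cy"],d["R"],d["t"])
E
```

```text
jog.py
pics
workcell.py
{'t': 0.0, 'ee_pos': array([234.9581666 , 578.57614271, 238.89915413]), 'orientation': array([-6.02198864e-01, -3.08301453e+00,  2.39135838e-03]), 'width': 87.82497789009965, 'ft_force': array([ 0.23764509, -0.3459644 , -0.16152978])}
top 380.0441659405081 279.83302205454294 210.9583850232112 [[-0.02806895 -0.99924393 -0.02690163]
 [-0.99612497  0.03020508 -0.08259963]
 [ 0.08334974  0.0244789  -0.99621966]] [ 26.62751347 562.73551235 796.95556776]
scene 490.91771743846124 277.9101059114212 209.71345014944944 [[-0.53285616  0.84614313  0.01030128]
 [ 0.52578753  0.34060245 -0.77944688]
 [-0.66303227 -0.40991678 -0.62638362]] [ 298.67495504 -255.82779604 1327.81860011]
```

View pics/top0.png

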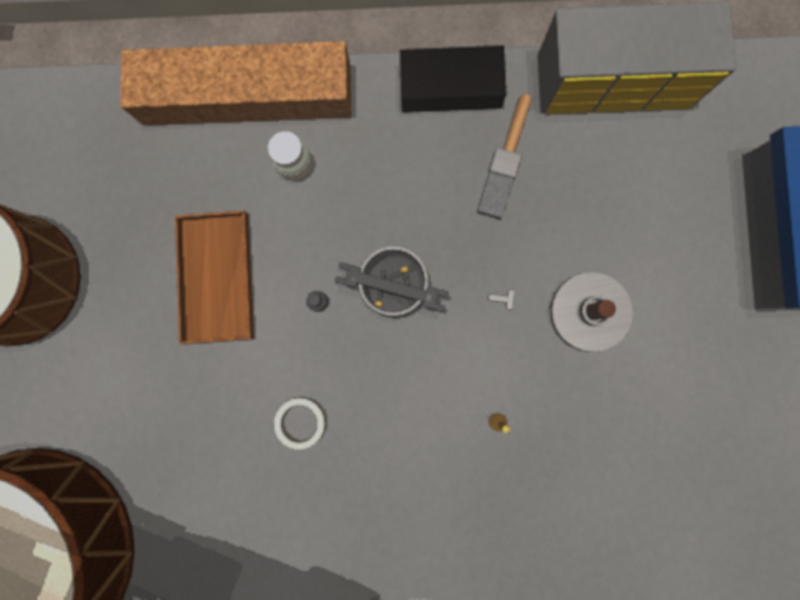

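View pics/scene0.png

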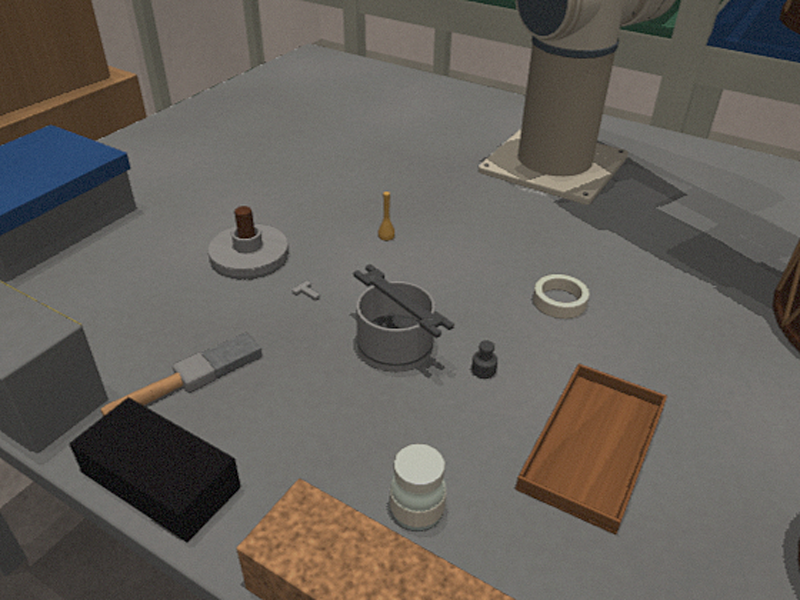

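The top view shows the tin with its rim centre at about (394,281) and the spanner ends at (338,274) and (448,298). The tray corners are near (177,214), (245,212), (253,341) and (180,343). The lids' disc is at (592,311) and the knob top at (606,309). The scene view agrees: tin rim (396,305), knob top (244,211).

```bash
cat > h.py <<'E'
from workcell import ctrl, sensors, get_image
import numpy as np, cv2
from scipy.spatial.transform import Rotation as Rn
def ray(d,p,z,s=560/800):
    u=((p[0]+.5)*s-.5-d["cx"])/d["fx"]; v=((p[1]+.5)*s-.5-d["cy"])/d["fy"]
    R=np.array(d["R"]);c=-R.T@np.array(d["t"]);r=R.T@np.array([u,v,1]); return (c+r*(z-c[2])/r[2]).round(1)
def st():
    o=sensors.get_obs(); return o["t"],np.array(o["ee_pos"]),Rn.from_rotvec(o["orientation"])
def delta(target,yaw=None):
    """tool-frame shift to reach world target with tool y at yaw (pointing down)"""
    t,p,R=st(); M=R.as_matrix()
    print("pos",p.round(1),"tooly",M[:,1].round(3),"toolz",M[:,2].round(3))
    print("shift",R.inv().apply(np.array(target)-p).round(1))
    if yaw is not None:
        for k in(0,np.pi):
            y=np.array([np.cos(yaw+k),np.sin(yaw+k),0]);z=np.array([0,0,-1.]);x=np.cross(y,z)
            T=np.column_stack([x,y,z]);print("rot",(R.inv()*Rn.from_matrix(T)).as_rotvec().round(3))
E
python3 - <<'E'
from h import *
T=get_image("top");S=get_image("scene")
for n,p,z in[("tin",(394,281),70),("tinL",(358,281),70),("tinR",(429,281),70),("tinT",(394,247),70),("tinB",(394,316),70),("sp1",(338,274),78),("sp2",(448,298),78),("a",(177,214),22),("b",(245,212),22),("c",(253,341),22),("d",(180,343),22),("lid",(592,311),21),("knob",(606,309),84),("lidL",(552,311),21),("lidR",(632,311),21),("weight",(317,299),44),("jar",(285,148),75),("key",(502,298),8),("mp",(506,429),80),("tape",(300,424),22),("brush",(490,217),20),("brush2",(526,97),20),("cork",(122,108),60)]:print(n,ray(T,p,z))
print("scene")
for n,p,z in[("tin",(396,305),70),("knob",(244,211),84),("sp1",(362,272),78),("sp2",(444,327),78),("t1",(580,368),22),("t2",(666,396),22),("t3",(616,525),22),("t4",(518,487),22)]:print(n,ray(S,p,z))
cv2.imwrite("pics/tz.png",cv2.resize(T["img"][160:250,220:460,::-1],(800,300),interpolation=cv2.INTER_CUBIC))
E
```

```text
tin [589.2  16.8  70. ]
tinL [590.8  68.4  70. ]
tinR [587.6 -33.2  70. ]
tinT [638.4  15.4  70. ]
tinB [539.1  18.1  70. ]
sp1 [600.7  95.8  78. ]
sp2 [561.7 -58.9  78. ]
a [710.3 352.5  22. ]
b [709.7 246.1  22. ]
c [510.2 234.8  22. ]
d [510.4 346.7  22. ]
lid [ 540.6 -277.3   21. ]
knob [ 539.3 -276.1   84. ]
lidL [ 542.4 -217.8   21. ]
lidR [ 538.8 -336.6   21. ]
weight [569.1 132.4  44. ]
jar [788.8 170.4  75. ]
key [ 565.4 -146.     8. ]
mp [ 378.6 -131.9   80. ]
tape [384.5 164.7  22. ]
brush [ 689.3 -131.2   20. ]
brush2 [ 877.1 -194.9   20. ]
cork [866.1 420.7  60. ]
scene
tin [591.8  17.   70. ]
knob [ 543.1 -277.6   84. ]
sp1 [566.3 -52.2  78. ]
sp2 [604.1  92.7  78. ]
t1 [522.3 243.   22. ]
t2 [512.  346.3  22. ]
t3 [714.9 353.3  22. ]
t4 [725.9 252.3  22. ]
```

View pics/tz.png

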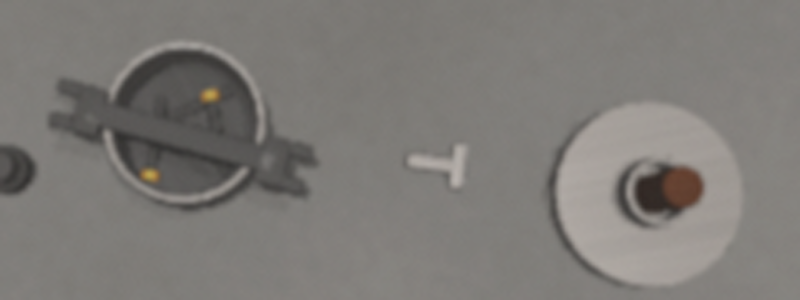

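The crop puts the tin centre at (186,123), the spanner fork mid-ends at (57,103) and (309,172), the lid disc at (648,193) and the knob top at (683,187). The sizes come out right: tin about 100 mm and lid about 119 mm across. The next step is to refine the spanner pose and compute the first move.

Run:
```python
from h import *
T=get_image("top")
f=lambda c,z:ray(T,(220+(c[0]+.5)*.3-.5,160+(c[1]+.5)*.3-.5),z,1.)
a=f((57,103),78);b=f((309,172),78);print(a,b,np.linalg.norm(a-b),(a+b)/2)
yaw=np.arctan2(*(a-b)[[1,0]]);print(yaw)
print("shank",f((110,117),78),f((250,154),78));print("lid",f((648,193),21),"knob",f((683,187),84),"tin",f((186,123),70))
m=(a+b)/2
delta((m[0],m[1],150),yaw-np.pi/2)
```

```text
[603.   95.2  78. ] [556.2 -56.5  78. ] 158.75493693110772 [579.6   19.35  78.  ]
1.2715564144708988
shank [593.3  63.   78. ] [568.1 -21.3  78. ]
lid [ 540.6 -276.9   21. ] knob [ 540.  -277.2   84. ] tin [589.2  17.2  70. ]
pos [235.1 578.8 239.3] tooly [ 0.376  0.927 -0.001] toolz [-0.    -0.001 -1.   ]
shift [-529.8 -388.7   89.6]
rot [-1.000e-03  1.000e-03  1.484e+00]
rot [-1.000e-03 -1.000e-03 -1.657e+00]
```

Units first: shifts go in shares of 250 mm and turns go in shares of pi/2 rad. So -31 mm / 250 = -0.124, -23 mm / 250 = -0.092.

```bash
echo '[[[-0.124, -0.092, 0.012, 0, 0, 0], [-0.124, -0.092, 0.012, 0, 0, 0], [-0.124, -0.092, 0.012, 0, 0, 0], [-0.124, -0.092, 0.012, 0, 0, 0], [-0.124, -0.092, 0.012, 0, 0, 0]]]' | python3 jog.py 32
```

```text
refused: ROWS must be a list of rows, each a list of 6 numbers. Nothing was moved.
```

The error is about the shape of the input: a list of rows, each a list of 6 numbers. Fixing that and sending the same move.

```bash
echo '[[-0.124, -0.092, 0.012, 0, 0, 0], [-0.124, -0.092, 0.012, 0, 0, 0], [-0.124, -0.092, 0.012, 0, 0, 0], [-0.124, -0.092, 0.012, 0, 0, 0], [-0.124, -0.092, 0.012, 0, 0, 0]]' | python3 jog.py 32
echo '[[-0.124, -0.092, 0.012, 0, 0, 0], [-0.124, -0.092, 0.012, 0, 0, 0], [-0.124, -0.092, 0.012, 0, 0, 0], [-0.124, -0.092, 0.012, 0, 0, 0], [-0.124, -0.092, 0.012, 0, 0, 0]]' | python3 jog.py
echo '[[-0.124, -0.092, 0.012, 0, 0, 0], [-0.124, -0.092, 0.012, 0, 0, 0], [-0.124, -0.092, 0.012, 0, 0, 0], [-0.124, -0.092, 0.012, 0, 0, 0], [-0.124, -0.092, 0.012, 0, 0, 0]]' | python3 jog.py
echo '[[-0.124, -0.088, 0.012, 0, 0, 0], [-0.124, -0.088, 0.012, 0, 0, 0], [0, 0, 0, 0, 0, 0.0764], [0, 0, 0, 0, 0, 0.0764], [0, 0, 0, 0, 0, 0.0764]]' | python3 jog.py
echo '[[0, 0, 0, 0, 0, 0.0764], [0, 0, 0, 0, 0, 0.0764], [0, 0, 0, 0, 0, 0.0764], [0, 0, 0, 0, 0, 0.0764], [0, 0, 0, 0, 0, 0.0764]]' | python3 jog.py
echo '[[0, 0, 0, 0, 0, 0.0764], [0, 0, 0, 0, 0, 0.0764], [0, 0, 0, 0, 0, 0.0764], [0, 0, 0, 0, 0, 0.0764], [0, 0, 0, 0, 0, 0.028]]' | python3 jog.py
echo '[[0, 0, 0, 0, 0, 0]]' | python3 jog.py
python3 - <<'E'
from h import *
delta((579.6,19.3,84),1.2716-np.pi/2)
d=get_image("wrist");cv2.imwrite("pics/w1.png",cv2.resize(d["img"][:,:,::-1],(800,600)))
E
```

```text
t: 0.67
ee_pos: [335.9, 412.7, 224.5]
orientation: [0.601, 3.083, 0.0]
ft_force: [0.5, 0.5, 0.1]
width: 58.2
grasp_force: 0.0
t: 1.08
ee_pos: [436.5, 247.6, 209.7]
orientation: [0.602, 3.083, 0.0]
ft_force: [0.3, 1.2, 0.5]
width: 31.9
grasp_force: 0.0
t: 1.5
ee_pos: [536.9, 82.6, 194.6]
orientation: [0.602, 3.083, 0.0]
ft_force: [0.1, 0.1, 0.2]
width: 32.0
grasp_force: 0.0
t: 1.92
ee_pos: [577.2, 19.3, 188.3]
orientation: [-1.156, -2.921, 0.0]
ft_force: [-0.5, 0.0, 0.5]
width: 32.3
grasp_force: 0.0
t: 2.33
ee_pos: [577.0, 20.3, 188.6]
orientation: [-1.965, -2.451, 0.0]
ft_force: [0.1, -0.5, 0.0]
width: 32.2
grasp_force: 0.0
t: 2.75
ee_pos: [577.0, 20.3, 188.6]
orientation: [-2.533, -1.858, 0.0]
ft_force: [0.2, 1.2, -0.0]
width: 31.9
grasp_force: 0.0
t: 2.83
ee_pos: [577.0, 20.3, 188.6]
orientation: [-2.529, -1.864, 0.0]
ft_force: [0.1, 0.2, -0.4]
width: 32.0
grasp_force: 0.0
pos [577.   20.3 188.6] tooly [ 0.955 -0.296 -0.   ] toolz [-0. -0. -1.]
shift [ -0.2   2.8 104.6]
rot [-0.     0.    -0.001]
rot [0.   0.   3.14]
```

View pics/w1.png

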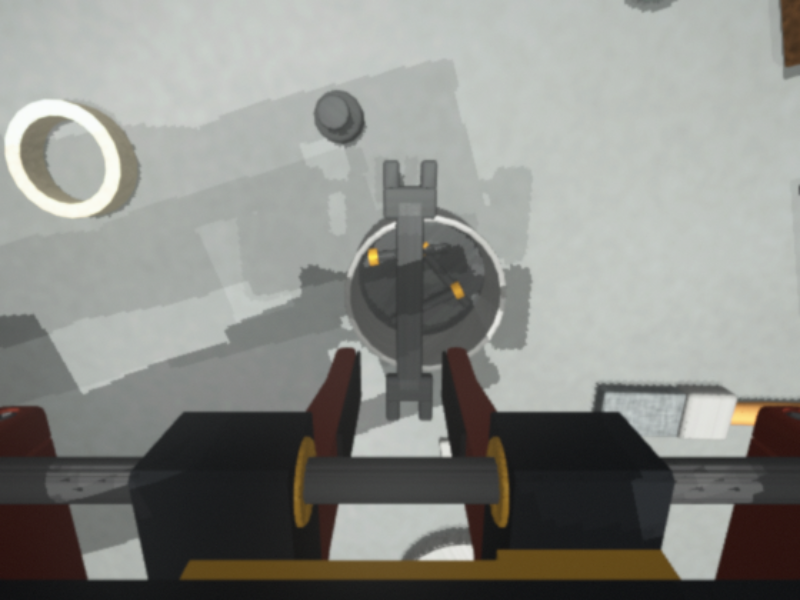

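The wrist view shows the spanner aligned with the tool: tips at (410,160) and (410,418), shank at x 398 to 423. The tin rim spans x 350 to 503.

Run:
```python
from h import *
W=get_image("wrist")
a,b=ray(W,(410.5,160),78),ray(W,(410,418),78);print(a,b,np.linalg.norm(a-b),(a+b)/2)
print("tin L,R",ray(W,(349,290),70),ray(W,(504,290),70), "top/bot",ray(W,(426,216),70),ray(W,(426,366),70))
m=(a+b)/2; delta((m[0],m[1],84))
```

```text
[606.   97.4  78. ] [560.1 -54.4  78. ] 158.587672913124 [583.05  21.5   78.  ]
tin L,R [548.8  36.2  70. ] [638.9   8.5  70. ] top/bot [605.9  65.1  70. ] [579.5 -26.   70. ]
pos [577.   20.3 188.7] tooly [ 0.956 -0.293 -0.   ] toolz [-0.  0. -1.]
shift [  2.9   5.4 104.7]
```

Scaled: 25 mm / 250 = 0.1, 20 mm / 250 = 0.08.

```bash
echo '[[0.004, 0.016, 0.1, 0, 0, 0], [0, 0, 0.1, 0, 0, 0], [0, 0, 0.1, 0, 0, 0], [0, 0, 0.08, 0, 0, 0], [0, 0, 0.036, 0, 0, 0]]' | python3 jog.py
echo '[[0, 0, 0, 0, 0, 0], [0, 0, 0, 0, 0, 0], [0, 0, 0, 0, 0, 0]]' | python3 jog.py 0
echo '[[0, 0, 0, 0, 0, 0], [0, 0, 0, 0, 0, 0], [0, 0, 0, 0, 0, 0]]' | python3 jog.py
```

```text
t: 3.35
ee_pos: [579.6, 20.1, 82.1]
orientation: [-2.524, -1.866, 0.005]
ft_force: [0.5, -0.0, -0.5]
width: 32.1
grasp_force: 0.0
t: 3.6
ee_pos: [582.1, 20.1, 85.8]
orientation: [2.526, 1.866, 0.002]
ft_force: [-0.4, -0.0, -0.5]
width: 15.7
grasp_force: 29.8
t: 3.85
ee_pos: [581.8, 20.1, 85.8]
orientation: [2.527, 1.865, 0.002]
ft_force: [-0.9, 0.4, 3.5]
width: 16.3
grasp_force: 30.0
```

Scaled: -20 mm / 250 = -0.08, -15 mm / 250 = -0.06.

```bash
echo '[[0, 0, -0.032, 0, 0, 0], [0, 0, -0.06, 0, 0, 0], [0, 0, -0.08, 0, 0, 0], [0, 0, -0.08, 0, 0, 0], [0, 0, -0.04, 0, 0, 0]]' | python3 jog.py
echo '[[0, 0, 0, 0, 0, 0.0764], [0, 0, 0, 0, 0, 0.0764], [0, 0, 0, 0, 0, 0.0764], [0, 0, 0, 0, 0, 0.0764], [0, 0, 0, 0, 0, 0.0764]]' | python3 jog.py
echo '[[0, 0, 0, 0, 0, 0.0764], [0, 0, 0, 0, 0, 0.0764], [0, 0, 0, 0, 0, 0.0764], [0, 0, 0, 0, 0, 0.0764], [0, 0, 0, 0, 0, 0.0764]]' | python3 jog.py
echo '[[0, 0, 0, 0, 0, 0.0191], [0, 0, 0, 0, 0, 0]]' | python3 jog.py
python3 - <<'E'
from h import *
delta((613,296,110),0.045-np.pi/2)
E
```

```text
t: 4.27
ee_pos: [582.2, 20.2, 160.5]
orientation: [2.526, 1.865, 0.004]
ft_force: [-0.1, -0.1, -1.1]
width: 16.0
grasp_force: 30.0
t: 4.68
ee_pos: [581.0, 20.1, 157.9]
orientation: [-2.969, -1.027, 0.0]
ft_force: [0.3, 0.1, -0.6]
width: 15.9
grasp_force: 30.0
t: 5.1
ee_pos: [580.9, 20.1, 157.8]
orientation: [3.14, 0.104, -0.0]
ft_force: [-0.3, -0.0, -1.0]
width: 15.6
grasp_force: 30.0
t: 5.27
ee_pos: [581.0, 20.1, 157.8]
orientation: [3.141, 0.064, -0.0]
ft_force: [1.0, 0.2, -1.3]
width: 15.5
grasp_force: 30.0
pos [581.   20.1 157.8] tooly [ 0.041 -0.999  0.   ] toolz [-0. -0. -1.]
shift [  43.2 -274.4   47.8]
rot [ 0.     0.    -0.004]
rot [ 0.    -0.     3.137]
```

Scaled: -34 mm / 250 = -0.136, 6 mm / 250 = 0.024.

```bash
echo '[[0.024, -0.136, 0, 0, 0, 0], [0.024, -0.136, 0, 0, 0, 0], [0.024, -0.136, 0, 0, 0, 0], [0.024, -0.136, 0, 0, 0, 0], [0.024, -0.136, 0, 0, 0, 0]]' | python3 jog.py
echo '[[0.024, -0.136, 0, 0, 0, 0], [0.016, -0.136, 0, 0, 0, 0], [0.012, -0.136, 0, 0, 0, 0], [0, 0, 0, 0, 0, 0], [0, 0, 0, 0, 0, 0]]' | python3 jog.py
python3 - <<'E'
from h import *
d=get_image("top");e=get_image("wrist")
cv2.imwrite("pics/p2.png",np.hstack([cv2.resize(d["img"][120:260,80:220,::-1],(400,400)),cv2.resize(e["img"][:,:,::-1],(400,300)).repeat(1,0) if 0 else cv2.copyMakeBorder(cv2.resize(e["img"][:,:,::-1],(400,300)),0,100,0,0,cv2.BORDER_CONSTANT)]))
delta((613,296,40))
E
```

```text
t: 5.68
ee_pos: [603.9, 192.7, 157.8]
orientation: [3.141, 0.068, -0.0]
ft_force: [-0.1, -1.0, -1.0]
width: 15.8
grasp_force: 30.0
t: 6.1
ee_pos: [612.3, 295.4, 157.4]
orientation: [3.141, 0.072, -0.0]
ft_force: [0.1, 0.3, -1.6]
width: 15.7
grasp_force: 30.0
pos [612.3 293.1 157.4] tooly [ 0.043 -0.999  0.001] toolz [-0.001 -0.001 -1.   ]
shift [  0.9  -3.  117.4]
```

View pics/p2.png

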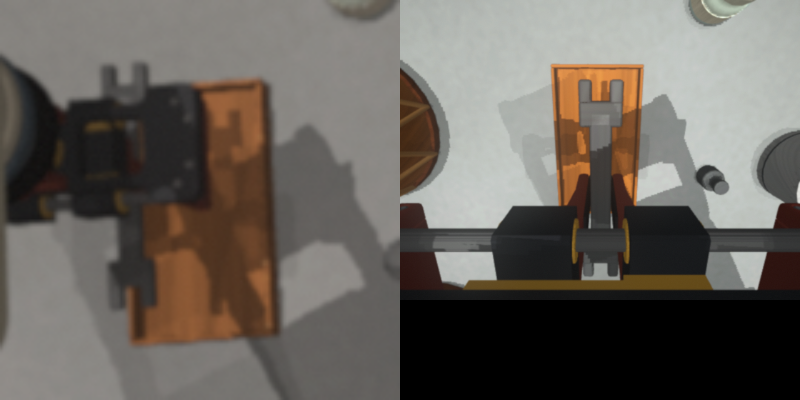

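The spanner is aligned with the tray and centred over it, so I lower it.

Scaled: 30 mm / 250 = 0.12, 25 mm / 250 = 0.1.

```bash
echo '[[0.004, -0.012, 0.12, 0, 0, 0], [0, 0, 0.12, 0, 0, 0], [0, 0, 0.1, 0, 0, 0], [0, 0, 0.08, 0, 0, 0], [0, 0, 0.04, 0, 0, 0]]' | python3 jog.py
echo '[[0, 0, 0.028, 0, 0, 0], [0, 0, 0.016, 0, 0, 0], [0, 0, 0.012, 0, 0, 0], [0, 0, 0.012, 0, 0, 0], [0, 0, 0, 0, 0, 0]]' | python3 jog.py
echo '[[0, 0, 0, 0, 0, 0]]' | python3 jog.py
```

```text
t: 6.62
ee_pos: [612.1, 294.2, 39.8]
orientation: [3.139, 0.063, -0.007]
ft_force: [0.2, -0.8, -0.9]
width: 15.3
grasp_force: 30.0
t: 7.03
ee_pos: [614.0, 296.8, 26.2]
orientation: [-3.141, -0.066, -0.001]
ft_force: [0.1, -1.0, -1.3]
width: 15.9
grasp_force: 30.0
t: 7.12
ee_pos: [614.1, 296.9, 26.4]
orientation: [-3.14, -0.066, -0.002]
ft_force: [0.4, -0.1, -1.8]
width: 15.7
grasp_force: 30.0
```

Scaled: 2 mm / 250 = 0.008, 1.5 mm / 250 = 0.006.

```bash
echo '[[0, 0, 0.006, 0, 0, 0], [0, 0, 0.008, 0, 0, 0], [0, 0, 0, 0, 0, 0], [0, 0, 0, 0, 0, 0]]' | python3 jog.py
echo '[[0, 0, 0, 0, 0, 0], [0, 0, 0, 0, 0, 0], [0, 0, 0, 0, 0, 0], [0, 0, 0, 0, 0, 0]]' | python3 jog.py 40
echo '[[0, 0, -0.032, 0, 0, 0], [0, 0, -0.1, 0, 0, 0], [0, 0, -0.12, 0, 0, 0], [0, 0, -0.12, 0, 0, 0], [0, 0, -0.12, 0, 0, 0]]' | python3 jog.py
echo '[[0, 0, -0.12, 0, 0, 0], [0, 0, -0.08, 0, 0, 0], [0, 0, 0, 0, 0, 0], [0, 0, 0, 0, 0, 0]]' | python3 jog.py
python3 - <<'E'
from h import *
d=get_image("wrist");cv2.imwrite("pics/w3.png",cv2.resize(d["img"][:,:,::-1],(800,600)))
for q in [(540.5,-277.1,230),(591,19,230)]: delta(q)
print(sensors.get_obs()["qpos"])
E
```

```text
t: 7.45
ee_pos: [613.5, 296.7, 22.1]
orientation: [3.141, 0.066, -0.0]
ft_force: [-0.2, 0.8, -0.9]
width: 15.6
grasp_force: 30.0
t: 7.78
ee_pos: [613.8, 296.8, 22.4]
orientation: [-3.141, -0.066, -0.0]
ft_force: [0.2, -0.4, 0.5]
width: 38.2
grasp_force: 0.0
t: 8.2
ee_pos: [613.5, 296.7, 147.0]
orientation: [3.141, 0.066, -0.0]
ft_force: [0.4, 0.1, -0.2]
width: 40.3
grasp_force: 0.0
t: 8.53
ee_pos: [614.2, 297.0, 196.9]
orientation: [-3.14, -0.066, -0.005]
ft_force: [-0.3, -0.8, -0.6]
width: 40.0
grasp_force: 0.0
pos [613.3 296.5 195.1] tooly [ 0.042 -0.999  0.   ] toolz [-0. -0. -1.]
shift [-96.7 570.1 -34.9]
pos [613.3 296.5 195.1] tooly [ 0.042 -0.999  0.   ] toolz [-0. -0. -1.]
shift [-33.9 276.4 -34.9]
[4.32897483e-01 5.52449545e-01 1.52743691e+00 9.41475359e-07
 1.06176918e+00 1.96195085e+00]
```

View pics/w3.png

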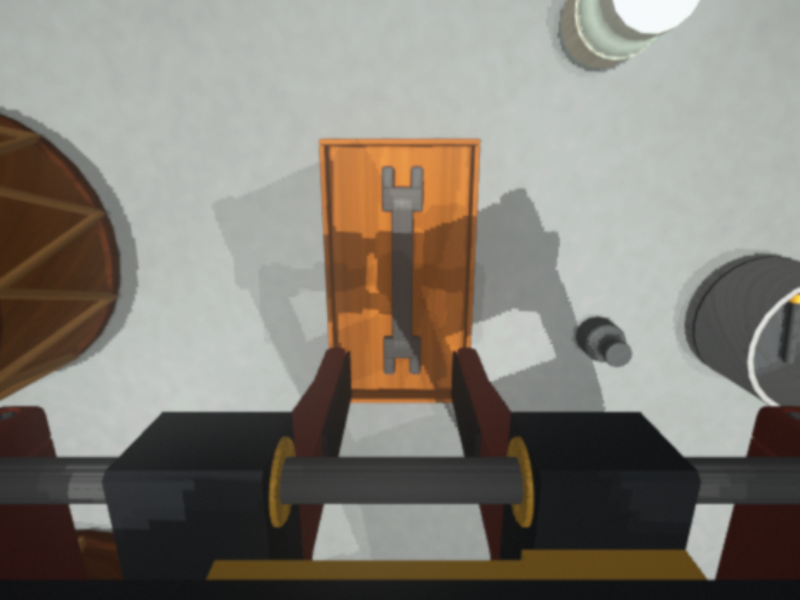

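The spanner lies flat and central in the tray. On to the lids.

Scaled: 38 mm / 250 = 0.152, -6.5 mm / 250 = -0.026.

```bash
echo '[[-0.026, 0.152, -0.004, 0, 0, 0], [-0.026, 0.152, -0.004, 0, 0, 0], [-0.026, 0.152, -0.004, 0, 0, 0], [-0.026, 0.152, -0.004, 0, 0, 0], [-0.026, 0.152, -0.004, 0, 0, 0]]' | python3 jog.py 50
echo '[[-0.026, 0.152, 0, 0, 0, 0], [-0.026, 0.152, 0, 0, 0, 0], [-0.026, 0.152, 0, 0, 0, 0], [-0.026, 0.152, 0, 0, 0, 0], [-0.026, 0.152, 0, 0, 0, 0]]' | python3 jog.py
echo '[[-0.026, 0.152, 0, 0, 0, 0], [-0.026, 0.152, 0, 0, 0, 0], [-0.026, 0.152, 0, 0, 0, 0], [-0.026, 0.152, 0, 0, 0, 0], [-0.0228, 0.152, 0, 0, 0, 0]]' | python3 jog.py
echo '[[0, 0, 0, 0, 0, 0], [0, 0, 0, 0, 0, 0], [0, 0, 0, 0, 0, 0]]' | python3 jog.py
python3 - <<'E'
from h import *
d=get_image("wrist");cv2.imwrite("pics/w4.png",cv2.resize(d["img"][:,:,::-1],(800,600)))
delta((540.5,-277.1,68))
E
```

```text
t: 9.0
ee_pos: [587.3, 103.8, 198.0]
orientation: [3.14, 0.067, -0.006]
ft_force: [0.6, 0.4, -0.2]
width: 50.4
grasp_force: 0.0
t: 9.42
ee_pos: [562.7, -87.2, 198.2]
orientation: [-3.14, -0.066, 0.006]
ft_force: [1.9, 0.1, 0.3]
width: 49.8
grasp_force: 0.0
t: 9.83
ee_pos: [539.0, -278.1, 198.0]
orientation: [-3.139, -0.066, 0.005]
ft_force: [0.7, 0.4, 0.7]
width: 49.9
grasp_force: 0.0
t: 10.08
ee_pos: [539.9, -276.0, 198.5]
orientation: [-3.139, -0.064, 0.004]
ft_force: [0.0, -0.2, -0.1]
width: 50.1
grasp_force: 0.0
pos [ 540.2 -275.4  198.9] tooly [ 0.042 -0.999 -0.002] toolz [-0.002  0.002 -1.   ]
shift [  0.6   1.9 130.9]
```

View pics/w4.png

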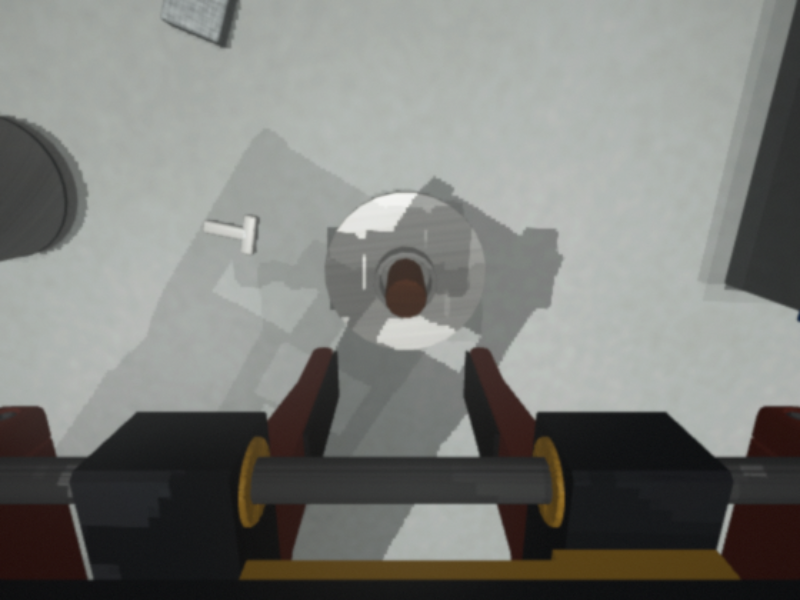

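The wrist view shows the knob top at about (406,297) and the outer disc spanning x 325 to 486, y 190 to 350, centred at (405.5,270).

Run:
```python
from h import *
W=get_image("wrist")
print(ray(W,(406,297),84),ray(W,(405.5,270),21))
delta(ray(W,(406,297),84)*[1,1,0]+[0,0,69])
```

```text
[ 543.7 -278.4   84. ] [ 546.1 -278.5   21. ]
pos [ 540.5 -275.2  199.2] tooly [ 0.043 -0.999 -0.001] toolz [-0.002  0.001 -1.   ]
shift [  3.3   3.5 130.2]
```

Scaled: 35 mm / 250 = 0.14, 30 mm / 250 = 0.12.

```bash
echo '[[0.006, 0.01, 0.14, 0, 0, 0], [0, 0, 0.14, 0, 0, 0], [0, 0, 0.12, 0, 0, 0], [0, 0, 0.08, 0, 0, 0], [0, 0, 0.04, 0, 0, 0]]' | python3 jog.py
echo '[[0, 0, 0, 0, 0, 0], [0, 0, 0, 0, 0, 0], [0, 0, 0, 0, 0, 0]]' | python3 jog.py
echo '[[0, 0, 0, 0, 0, 0], [0, 0, 0, 0, 0, 0], [0, 0, 0, 0, 0, 0], [0, 0, 0, 0, 0, 0], [0, 0, 0, 0, 0, 0]]' | python3 jog.py 0
echo '[[0, 0, 0, 0, 0, 0], [0, 0, 0, 0, 0, 0]]' | python3 jog.py
```

```text
t: 10.6
ee_pos: [541.1, -276.7, 67.1]
orientation: [-3.138, -0.069, 0.007]
ft_force: [-1.1, 0.2, 0.4]
width: 50.2
grasp_force: 0.0
t: 10.85
ee_pos: [543.6, -279.2, 71.6]
orientation: [3.14, 0.067, 0.003]
ft_force: [0.2, -0.1, -0.2]
width: 49.9
grasp_force: 0.0
t: 11.27
ee_pos: [542.6, -279.2, 70.7]
orientation: [3.141, 0.065, 0.001]
ft_force: [-0.1, 2.2, 3.9]
width: 25.2
grasp_force: 30.0
t: 11.43
ee_pos: [542.7, -279.2, 70.7]
orientation: [3.141, 0.066, 0.001]
ft_force: [-0.9, 2.5, 5.4]
width: 25.5
grasp_force: 30.0
```

Scaled: -20 mm / 250 = -0.08, -15 mm / 250 = -0.06.

```bash
echo '[[0, 0, -0.012, 0, 0, 0], [0, 0, -0.032, 0, 0, 0], [0, 0, -0.06, 0, 0, 0], [0, 0, -0.08, 0, 0, 0], [0, 0, -0.08, 0, 0, 0]]' | python3 jog.py
echo '[[0, 0, -0.08, 0, 0, 0], [0, 0, -0.06, 0, 0, 0], [0, 0, -0.024, 0, 0, 0], [0, 0, 0, 0, 0, 0], [0, 0, 0, 0, 0, 0]]' | python3 jog.py
python3 - <<'E'
from h import *
delta((592,17.5,180),0.042-np.pi/2)
E
```

```text
t: 11.85
ee_pos: [541.5, -279.0, 136.3]
orientation: [-3.14, -0.066, 0.003]
ft_force: [0.6, 0.1, -4.0]
width: 25.4
grasp_force: 30.0
t: 12.27
ee_pos: [542.0, -279.1, 176.8]
orientation: [-3.141, -0.066, 0.001]
ft_force: [0.3, -0.1, -5.0]
width: 25.7
grasp_force: 30.0
pos [ 542.  -279.1  176.8] tooly [ 0.042 -0.999 -0.   ] toolz [-0.001  0.    -1.   ]
shift [  62.3 -294.3   -3.2]
rot [-0.     0.001 -0.   ]
rot [1.000e-03 0.000e+00 3.141e+00]
```

Scaled: -30 mm / 250 = -0.12, -28 mm / 250 = -0.112.

```bash
echo '[[0.008, -0.032, 0, 0, 0, 0], [0.016, -0.072, 0, 0, 0, 0], [0.024, -0.112, 0, 0, 0, 0], [0.024, -0.12, 0, 0, 0, 0], [0.024, -0.12, 0, 0, 0, 0]]' | python3 jog.py
echo '[[0.024, -0.12, 0, 0, 0, 0], [0.024, -0.12, 0, 0, 0, 0], [0.024, -0.12, 0, 0, 0, 0], [0.024, -0.12, 0, 0, 0, 0], [0.024, -0.104, 0, 0, 0, 0]]' | python3 jog.py
echo '[[0.016, -0.072, 0, 0, 0, 0], [0.012, -0.04, 0, 0, 0, 0], [0.0052, -0.0252, 0, 0, 0, 0], [0, 0, 0, 0, 0, 0], [0, 0, 0, 0, 0, 0]]' | python3 jog.py
echo '[[0, 0, 0, 0, 0, 0], [0, 0, 0, 0, 0, 0]]' | python3 jog.py
python3 - <<'E'
from h import *
delta((592,17.5,126))
a=get_image("top")["img"];b=get_image("scene")["img"];c=get_image("wrist")["img"]
A=cv2.resize(a[140:260,200:360,::-1],(400,300),interpolation=cv2.INTER_CUBIC);B=cv2.resize(b[110:290,180:380,::-1],(400,360),interpolation=cv2.INTER_CUBIC)
C=cv2.resize(c[:,:,::-1],(400,300))
cv2.imwrite("pics/p5.png",np.hstack([np.vstack([A,C]),cv2.copyMakeBorder(B,0,240,0,0,0)]))
E
```

```text
t: 12.68
ee_pos: [560.8, -162.7, 175.6]
orientation: [-3.14, -0.064, 0.004]
ft_force: [-0.3, 0.3, -4.4]
width: 25.4
grasp_force: 30.0
t: 13.1
ee_pos: [584.5, -14.7, 175.7]
orientation: [-3.14, -0.066, 0.004]
ft_force: [0.5, 0.6, -5.0]
width: 25.4
grasp_force: 30.0
t: 13.52
ee_pos: [592.0, 17.0, 176.7]
orientation: [3.141, 0.066, -0.002]
ft_force: [0.7, -0.5, -3.9]
width: 25.5
grasp_force: 30.0
t: 13.68
ee_pos: [592.2, 16.3, 177.1]
orientation: [3.141, 0.064, -0.0]
ft_force: [-0.1, -0.0, -3.6]
width: 25.5
grasp_force: 30.0
pos [592.2  16.3 177.1] tooly [ 0.04  -0.999  0.   ] toolz [-0. -0. -1.]
shift [-0.1 -1.2 51.1]
```

View pics/p5.png

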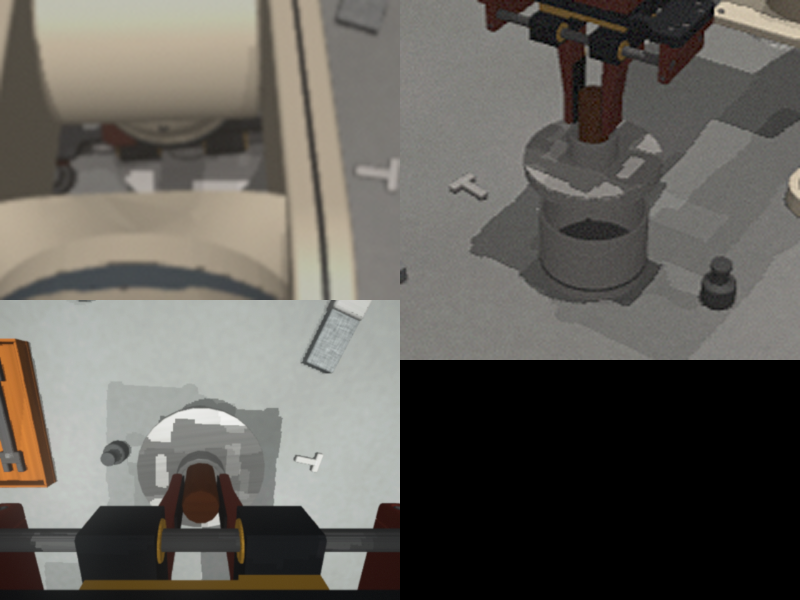

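The scene crop shows the tin walls at x 540 and 649 (centre 594.5) and the lid disc edges at 524 and 664 (centre 594), so they line up sideways. I lower slowly, watching the force.

Scaled: 10 mm / 250 = 0.04, 8 mm / 250 = 0.032.

```bash
echo '[[0, -0.004, 0.032, 0, 0, 0], [0, 0, 0.04, 0, 0, 0], [0, 0, 0.032, 0, 0, 0], [0, 0, 0.02, 0, 0, 0], [0, 0, 0.012, 0, 0, 0]]' | python3 jog.py
echo '[[0, 0, 0.008, 0, 0, 0], [0, 0, 0.008, 0, 0, 0], [0, 0, 0.008, 0, 0, 0], [0, 0, 0, 0, 0, 0]]' | python3 jog.py
echo '[[0, 0, 0.008, 0, 0, 0], [0, 0, 0.008, 0, 0, 0], [0, 0, 0, 0, 0, 0]]' | python3 jog.py
python3 - <<'E'
from h import *
delta((592,17.5,126.7));print(sensors.get_obs()["moment"])
E
```

```text
t: 14.25
ee_pos: [591.5, 18.4, 141.6]
orientation: [-3.141, -0.066, 0.004]
ft_force: [0.1, -0.8, -4.6]
width: 25.6
grasp_force: 30.0
t: 14.58
ee_pos: [592.3, 18.4, 137.0]
orientation: [3.141, 0.066, -0.0]
ft_force: [-0.1, 0.2, -4.8]
width: 25.4
grasp_force: 30.0
t: 14.83
ee_pos: [592.2, 18.4, 133.0]
orientation: [-3.141, -0.066, 0.0]
ft_force: [-0.7, -0.3, -3.8]
width: 25.2
grasp_force: 30.0
pos [592.2  18.4 133. ] tooly [ 0.042 -0.999 -0.   ] toolz [-0.  0. -1.]
shift [-0.3  0.9  6.3]
[-0.02823003  0.14078711  0.00277651]
```

Scaled: 1.5 mm / 250 = 0.006.

```bash
echo '[[0, 0, 0.006, 0, 0, 0], [0, 0, 0.006, 0, 0, 0], [0, 0, 0, 0, 0, 0]]' | python3 jog.py
echo '[[0, 0, 0.004, 0, 0, 0], [0, 0, 0.004, 0, 0, 0], [0, 0, 0, 0, 0, 0]]' | python3 jog.py
echo '[[0, 0, 0.0032, 0, 0, 0], [0, 0, 0, 0, 0, 0], [0, 0, 0, 0, 0, 0]]' | python3 jog.py
```

```text
t: 15.08
ee_pos: [592.2, 18.4, 129.9]
orientation: [3.141, 0.066, -0.001]
ft_force: [-0.6, -0.2, -4.5]
width: 25.6
grasp_force: 30.0
t: 15.33
ee_pos: [592.3, 18.4, 128.0]
orientation: [3.141, 0.066, -0.0]
ft_force: [0.8, 0.7, -3.8]
width: 25.5
grasp_force: 30.0
t: 15.58
ee_pos: [592.3, 18.4, 127.4]
orientation: [3.141, 0.066, -0.0]
ft_force: [0.0, -0.0, -4.4]
width: 25.5
grasp_force: 30.0
```

Scaled: 0.8 mm / 250 = 0.0032.

```bash
echo '[[0, 0, 0.0032, 0, 0, 0], [0, 0, 0, 0, 0, 0], [0, 0, 0, 0, 0, 0]]' | python3 jog.py
echo '[[0, 0, 0.0028, 0, 0, 0], [0, 0, 0, 0, 0, 0], [0, 0, 0, 0, 0, 0]]' | python3 jog.py
```

```text
t: 15.83
ee_pos: [592.5, 18.4, 126.8]
orientation: [-3.141, -0.066, -0.001]
ft_force: [-1.1, 0.7, -1.5]
width: 25.5
grasp_force: 30.0
t: 16.08
ee_pos: [592.5, 18.5, 126.7]
orientation: [-3.141, -0.066, -0.001]
ft_force: [-3.0, 1.0, 4.5]
width: 25.4
grasp_force: 30.0
```

Contact came at the expected height (126.7 mm), so the lid is home. I let go, wait and look.

```bash
echo '[[0, 0, 0, 0, 0, 0], [0, 0, 0, 0, 0, 0], [0, 0, 0, 0, 0, 0], [0, 0, 0, 0, 0, 0], [0, 0, 0, 0, 0, 0]]' | python3 jog.py 70
echo '[[0, 0, 0, 0, 0, 0], [0, 0, 0, 0, 0, 0], [0, 0, 0, 0, 0, 0]]' | python3 jog.py
python3 - <<'E'
from h import *
b=get_image("scene")["img"];c=get_image("wrist")["img"]
cv2.imwrite("pics/p6.png",np.hstack([cv2.resize(b[110:290,180:380,::-1],(400,360),interpolation=cv2.INTER_CUBIC),cv2.copyMakeBorder(cv2.resize(c[:,:,::-1],(400,300)),0,60,0,0,0)]))
E
```

```text
t: 16.5
ee_pos: [592.5, 18.3, 125.8]
orientation: [3.141, 0.065, 0.0]
ft_force: [-0.2, -0.4, -0.8]
width: 55.4
grasp_force: 0.0
t: 16.75
ee_pos: [592.4, 18.4, 125.8]
orientation: [3.141, 0.066, -0.0]
ft_force: [-1.1, 0.1, 1.1]
width: 69.5
grasp_force: 0.0
```

View pics/p6.png

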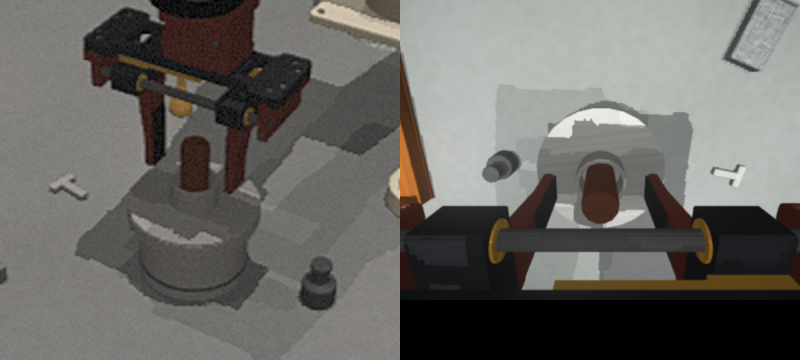

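The lids sit level on the tin, with the knob clear between the open fingers. Now I go down to the collar.

Scaled: 8 mm / 250 = 0.032, 7 mm / 250 = 0.028.

```bash
echo '[[0, 0, 0.032, 0, 0, 0], [0, 0, 0.032, 0, 0, 0], [0, 0, 0.028, 0, 0, 0], [0, 0, 0.012, 0, 0, 0], [0, 0, 0.004, 0, 0, 0]]' | python3 jog.py
echo '[[0, 0, 0, 0, 0, 0], [0, 0, 0, 0, 0, 0], [0, 0, 0, 0, 0, 0]]' | python3 jog.py
```

```text
t: 17.27
ee_pos: [591.6, 18.4, 97.5]
orientation: [-3.141, -0.066, 0.003]
ft_force: [0.0, -0.7, 0.4]
width: 69.8
grasp_force: 0.0
t: 17.52
ee_pos: [592.6, 18.4, 99.1]
orientation: [-3.141, -0.066, -0.001]
ft_force: [0.1, 0.1, -0.0]
width: 69.8
grasp_force: 0.0
```

```bash
echo '[[0, 0, 0, 0, 0, 0], [0, 0, 0, 0, 0, 0], [0, 0, 0, 0, 0, 0], [0, 0, 0, 0, 0, 0], [0, 0, 0, 0, 0, 0]]' | python3 jog.py 0
echo '[[0, 0, 0, 0, 0, 0], [0, 0, 0, 0, 0, 0], [0, 0, 0, 0, 0, 0]]' | python3 jog.py
```

```text
t: 17.93
ee_pos: [592.4, 18.4, 99.0]
orientation: [3.141, 0.066, 0.0]
ft_force: [-0.5, -0.0, 1.7]
width: 43.6
grasp_force: 30.0
t: 18.18
ee_pos: [592.4, 18.4, 99.1]
orientation: [3.141, 0.066, 0.0]
ft_force: [0.1, -0.8, 2.7]
width: 43.6
grasp_force: 30.0
```

Scaled: -8 mm / 250 = -0.032, -6 mm / 250 = -0.024.

```bash
echo '[[0, 0, -0.008, 0, 0, 0], [0, 0, -0.012, 0, 0, 0], [0, 0, -0.016, 0, 0, 0], [0, 0, -0.024, 0, 0, 0], [0, 0, -0.032, 0, 0, 0]]' | python3 jog.py
echo '[[0, 0, -0.032, 0, 0, 0], [0, 0, -0.032, 0, 0, 0], [0, 0, -0.032, 0, 0, 0], [0, 0, -0.032, 0, 0, 0], [0, 0, -0.032, 0, 0, 0]]' | python3 jog.py
echo '[[0, 0, -0.032, 0, 0, 0], [0, 0, -0.032, 0, 0, 0], [0, 0, -0.032, 0, 0, 0], [0, 0, -0.032, 0, 0, 0], [0, 0, -0.032, 0, 0, 0]]' | python3 jog.py
echo '[[0, 0, -0.024, 0, 0, 0], [0, 0, -0.02, 0, 0, 0], [0, 0, -0.012, 0, 0, 0], [0, 0, 0, 0, 0, 0], [0, 0, 0, 0, 0, 0]]' | python3 jog.py
echo '[[0, 0, 0, 0, 0, 0], [0, 0, 0, 0, 0, 0], [0, 0, 0, 0, 0, 0], [0, 0, 0, 0, 0, 0], [0, 0, 0, 0, 0, 0]]' | python3 jog.py
python3 - <<'E'
from h import *
b=get_image("scene");cv2.imwrite("pics/p7.png",cv2.resize(b["img"][60:340,180:480,::-1],(600,560),interpolation=cv2.INTER_CUBIC))
print(abs(np.array(sensors.get_obs()["qvel"])).max())
E
```

```text
t: 18.6
ee_pos: [592.0, 18.4, 122.1]
orientation: [-3.141, -0.066, 0.001]
ft_force: [-0.2, -0.2, -1.4]
width: 43.5
grasp_force: 30.0
t: 19.02
ee_pos: [592.4, 18.4, 162.9]
orientation: [3.141, 0.066, 0.001]
ft_force: [0.0, -0.7, -1.3]
width: 43.3
grasp_force: 30.0
t: 19.43
ee_pos: [592.3, 18.4, 202.7]
orientation: [3.141, 0.066, -0.0]
ft_force: [0.1, 0.6, -1.3]
width: 43.2
grasp_force: 30.0
t: 19.85
ee_pos: [592.3, 18.4, 215.8]
orientation: [-3.141, -0.066, 0.0]
ft_force: [0.2, -0.5, -1.7]
width: 43.5
grasp_force: 30.0
t: 20.27
ee_pos: [592.3, 18.4, 215.7]
orientation: [3.141, 0.066, -0.0]
ft_force: [-0.1, -0.4, -2.6]
width: 43.8
grasp_force: 30.0
0.0025135532248453476
```

View pics/p7.png

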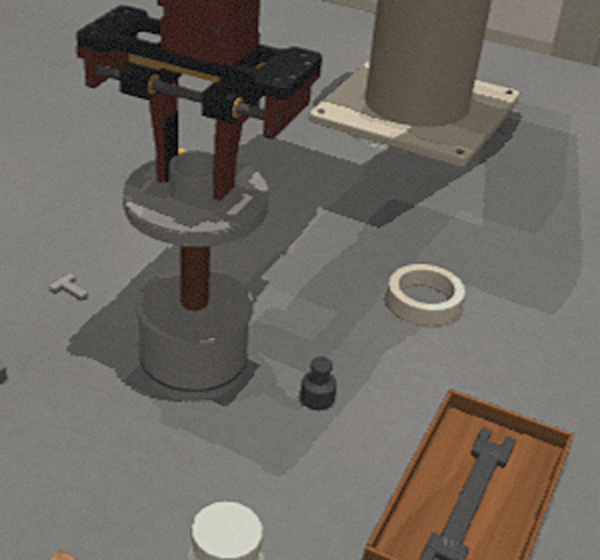

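The outer lid is held level, about 39 mm above the knob top. The inner lid is seated on the tin and the spanner is in the tray.

```bash
python3 -c "
from workcell import ctrl, sensors, get_image
print(ctrl.close_job())"
```

```text
the job is handed in; nothing more can be done
None
```

I handed the job in at about 20 s of the 67 s allowed, but no verdict was returned: the spanner is flat in the tray, the inner lid is home on the tin, and the gripper holds the outer lid level about 39 mm above the knob.

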